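Stir the drying deburring beads and hang the stirrer back

TASK

Take the stirrer from its fork stand and stir the ceramic beads in the steel pan with it: start at the pan's handle side and, with the foot down near the bottom, go about midway between centre and wall two full rounds clockwise as seen from above, back to the handle side, so that most cones and most cylinders are shifted. Then tap the stirrer's foot on the rubber block to knock off the grit, and hang the stirrer back in the fork, by its collar and upright. Keep all the beads in the pan, keep the fingers off them, and leave the other things on the bench where they are.

Things in the scene. Friction and masses are not known exactly. Their poses are not given: they have to be found in the camera images.
- stirrer: upright round steel stirrer, 197 mm long, 0.25 kg; its yaw does not matter. Origin: centre of its foot's underside, z up the rod. From the bottom: foot 26 mm in diameter, 32 mm tall; rod 16 mm in diameter; collar disc 48 mm in diameter from 125 to 131 mm; black grip 26 mm in diameter from 131 to 197 mm. Its collar rests on the stand's prongs, its foot hangs 30 mm above the bench
- stirrer_foot (a point): centre of the underside of the stirrer's foot (same as its origin)
- stirrer_collar (a point): centre of the underside of the stirrer's collar, 125 mm above its foot
- stirrer_grip (a point): point on the stirrer's axis, 166 mm above its foot, at which to grip it
- stand: fixed grey fork stand. Two level prongs, each 12 mm wide, tops at 155 mm, 24 mm slot between, run along x from the post (51 mm to +x) to free ends 38 mm to -x, turned up 6 mm there: lift the collar 8 mm to pass. The foot is wider than the slot, so it goes in and out by the open -x end. Base plate 130 x 110 x 12 mm. Origin: on the bench under the hanging place; yaw varies
- stand_hang (a point): hanging place: the point midway between the prongs at the height of their tops (155 mm above the bench), where the centre of the collar's underside belongs; axes as the stand's
- pan: fixed round steel pan, 202 mm in diameter, 55 mm tall, inside radius 95 mm, floor 5 mm thick; a bar handle points along its +x, to 173 mm from the centre. Origin: centre of its underside; yaw varies. Clockwise from above, from the handle: +x, -y, -x, +y sides. Eight loose beads stand in a ring about 50 mm from the centre; the middle (30 mm radius) is bare at the start
- pan_floor (a point): centre of the pan's inner floor, 5 mm above the bench; axes as the pan's (x to the handle)
- block: knock-off block fixed to the bench, 90 x 90 mm steel base with an 80 x 80 mm black rubber top, 32 mm tall in all. Origin at the centre of its underside
- block_top (a point): centre of the rubber top of the block, 32 mm above the bench
- cone0: white ceramic deburring cone in the pan, 27 mm base diameter, 27 mm tall; origin at the centre of its base; 22 g, loose
- drum0: white ceramic deburring cylinder in the pan, 25 mm in diameter, 22 mm tall; origin at the centre of its base; 22 g, loose
- cone1: white ceramic deburring cone in the pan, 27 mm base diameter, 27 mm tall; origin at the centre of its base; 22 g, loose
- drum1: white ceramic deburring cylinder in the pan, 25 mm in diameter, 22 mm tall; origin at the centre of its base; 22 g, loose
- cone2: white ceramic deburring cone in the pan, 27 mm base diameter, 27 mm tall; origin at the centre of its base; 22 g, loose
- drum2: white ceramic deburring cylinder in the pan, 25 mm in diameter, 22 mm tall; origin at the centre of its base; 22 g, loose
- cone3: white ceramic deburring cone in the pan, 27 mm base diameter, 27 mm tall; origin at the centre of its base; 22 g, loose
- drum3: white ceramic deburring cylinder in the pan, 25 mm in diameter, 22 mm tall; origin at the centre of its base; 22 g, loose
- blank: bystander: dark forged steel bar, 142 x 24 x 18 mm, lying on the bench in front of the block
- jar: bystander: jar with a steel cap, 60 mm in diameter, 75 mm tall, behind the block
- wrench: bystander: steel wrench lying to the right
- brush: bystander: hand brush lying to the left
- flange: bystander: steel flange, 90 mm in diameter, 40 mm tall, near the robot at the right
Things that resemble listed ones, but are neither listed nor needed, are in the scene too. What is shaped like the stirrer but green is not meant. What is shaped like the stand but purple is not meant.

How it is judged (in metres and radians):
On the way, in this order (a step that is already met when the one before it is completed fails the run):
1. round 1: foot at the pan's handle side (+x) (over 25 mm that way from the centre, under 25 mm off sideways, under 25 mm above the inner floor) (x of stirrer_foot in the frame of pan_floor above 0.025 m and y of stirrer_foot in the frame of pan_floor between -0.025 and 0.025 m and z of stirrer_foot in the frame of pan_floor between -0.01 and 0.025 m), for 0.03 s.
2. round 1: foot at the pan's -y side (over 25 mm that way from the centre, under 25 mm off sideways, under 25 mm above the inner floor) (y of stirrer_foot in the frame of pan_floor below -0.025 m and x of stirrer_foot in the frame of pan_floor between -0.025 and 0.025 m and z of stirrer_foot in the frame of pan_floor between -0.01 and 0.025 m), for 0.03 s.
3. round 1: foot at the pan's -x side (over 25 mm that way from the centre, under 25 mm off sideways, under 25 mm above the inner floor) (x of stirrer_foot in the frame of pan_floor below -0.025 m and y of stirrer_foot in the frame of pan_floor between -0.025 and 0.025 m and z of stirrer_foot in the frame of pan_floor between -0.01 and 0.025 m), for 0.03 s.
4. round 1: foot at the pan's +y side (over 25 mm that way from the centre, under 25 mm off sideways, under 25 mm above the inner floor) (y of stirrer_foot in the frame of pan_floor above 0.025 m and x of stirrer_foot in the frame of pan_floor between -0.025 and 0.025 m and z of stirrer_foot in the frame of pan_floor between -0.01 and 0.025 m), for 0.03 s.
5. round 2: foot at the pan's handle side (+x) (over 25 mm that way from the centre, under 25 mm off sideways, under 25 mm above the inner floor) (all of step 1), for 0.03 s.
6. round 2: foot at the pan's -y side (over 25 mm that way from the centre, under 25 mm off sideways, under 25 mm above the inner floor) (all of step 2), for 0.03 s.
7. round 2: foot at the pan's -x side (over 25 mm that way from the centre, under 25 mm off sideways, under 25 mm above the inner floor) (all of step 3), for 0.03 s.
8. round 2: foot at the pan's +y side (over 25 mm that way from the centre, under 25 mm off sideways, under 25 mm above the inner floor) (all of step 4), for 0.03 s.
9. round 2 closed: foot at the pan's handle side (+x) (over 25 mm that way from the centre, under 25 mm off sideways, under 25 mm above the inner floor) (all of step 5), for 0.03 s.
10. the stirrer's foot is tapped on top of the rubber block (over 1 N) (contact force between stirrer and block above 1 N and x of stirrer_foot in the frame of block_top between -0.045 and 0.045 m and y of stirrer_foot in the frame of block_top between -0.045 and 0.045 m and z of stirrer_foot in the frame of block_top above -0.008 m), for 0.03 s.
At the end, for the whole second after the job is handed in: Stirrer released, still and upright (7 deg) in the fork: collar within 12 mm of the hanging place, 4 mm below to 5 mm above the prong tops. At least 3 of 4 cones and 3 of 4 cylinders over 12 mm from their starts; all 8 beads in the pan (horizontal distance between stirrer_collar and stand_hang below 0.012 m and z of stirrer_collar in the frame of stand_hang between -0.004 and 0.005 m and angle between stirrer's own z axis and vertical below 0.12 rad and linear speed of stirrer below 0.03 m/s and (distance of each of cone1, cone2, cone3 from where it was at the start of the episode above 0.012 m or distance of each of cone0, cone2, cone3 from where it was at the start of the episode above 0.012 m or distance of each of cone0, cone1, cone3 from where it was at the start of the episode above 0.012 m or distance of each of cone0, cone1, cone2 from where it was at the start of the episode above 0.012 m) and (distance of each of drum1, drum2, drum3 from where it was at the start of the episode above 0.012 m or distance of each of drum0, drum2, drum3 from where it was at the start of the episode above 0.012 m or distance of each of drum0, drum1, drum3 from where it was at the start of the episode above 0.012 m or distance of each of drum0, drum1, drum2 from where it was at the start of the episode above 0.012 m) and horizontal distance between each of cone0, drum0, cone1, drum1, cone2, drum2, cone3, drum3 and pan_floor below 0.098 m and z of each of cone0, drum0, cone1, drum1, cone2, drum2, cone3, drum3 in the frame of pan_floor below 0.06 m); the robot touches nothing.
It fails at once if a bystander (bar, jar, wrench, brush or flange) is moved more than 20 mm (distance of any of blank, jar, wrench, brush, flange from where it was at the start of the episode above 0.02 m).
It fails at once if a bead leaves the pan (horizontal distance between any of cone0, drum0, cone1, drum1, cone2, drum2, cone3, drum3 and pan_floor above 0.11 m).
It fails at once if the fingers touch a bead (contact force between the fingers and cone0 above 0.3 N or contact force between the fingers and drum0 above 0.3 N or contact force between the fingers and cone1 above 0.3 N or contact force between the fingers and drum1 above 0.3 N or contact force between the fingers and cone2 above 0.3 N or contact force between the fingers and drum2 above 0.3 N or contact force between the fingers and cone3 above 0.3 N or contact force between the fingers and drum3 above 0.3 N).
It also fails if it takes over 67 s, if anything falls off the work surface, if the arm or the gripper's body presses on something with over 40 N, if the wrist force passes 120 N, or if a joint passes its speed limit or range.

ROBOT

A 6-joint arm with a two-finger parallel gripper is mounted at the origin on the work surface. World frame = base frame: x ahead of the robot, y to its left, z up, the work surface at z = 0. Lengths are in m, angles in degrees, forces in N, time in s.
With the tool pointing down it reaches from about 0.4 to 0.825 m from the base axis. Payload 7 kg.
Tool frame: the origin (TCP) lies on the mounting face of the last link; the fingertips stand 178 mm ahead of it and the grasp point (between the pads) lies 159 mm ahead of it; z points along the fingers, y is the direction in which the jaws open and shut (so a half turn about z gives the same grasp; the last joint's range is limited). The gripper opens to 88 mm and grips with 3 to 60 N. Pads are 19 mm wide; open, the fingers measure 130 mm over their backs; the gripper's body (78 mm by 193 mm) begins 47 mm behind the grasp point.
Start: joints at [89.903, 20.546, 0.682, 0, -70.136, -16.507], TCP at [0.193, 0.647, 0.405] pointing down, gripper open.
Joint ranges: [-176.03, 176.03], [-82.01, 121.73], [-58.28, 71.71], [-173.87, 95.51], [-174.79, -0.11], [-173.66, 173.66]. Speed limits (degrees/s): [136.94, 136.94, 172.46, 180, 180, 180].

INTERFACE

Orientations are given as [roll, pitch, yaw] about the fixed x, y, z axes, in that order (R = Rz(yaw) Ry(pitch) Rx(roll)).
In Python, from plant import r gives the robot as it stands. The module is installed in compiled form; this text tells all that it offers.
- The arm moves only by the tool carry_out, never from a script. Its argument "plan" is a list of rows, each a list of 3 entries, a list of its own where there are three numbers: the shift along the tool's x, y, z in m, then the turn, a rotation vector about the tool's x, y, z in degrees, then the closure in counts, from 0 (fully open) to 255 (shut). In form: [[[x, y, z], [ax, ay, az], hand], ...]. A call has 1 to 12 rows; each row shifts and turns the commanded pose from where the row before left it, along the tool's axes as they then stand; what a row does not reach is not made up. A row lasts 1/12 s, in which the tool goes at most 41.7 mm and 7.16 degrees, less where a joint would pass 70% of its speed; a pose out of reach is approached as far as the arm can. A call is refused whole if a number of a shift passes 0.0417 or a number of a turn 7.16, either way. A call with a gripper value outside its range is refused whole. The fingers move at their own pace and stop on an object; "grip_force" is the grip in N (left out, the last holds). Time passes only in rows, so rows that do not move let the fingers close. It gives the time, the measured TCP pose, the force and the opening at its end, in the units of the state.
- r.get_state(): the state, without advancing time (a new reading comes with each control period).
- r.capture(name): name is "scene" or "top"; returns the picture (384x512x3 uint8, red, green, blue); there is no depth.
- r.get_calibration(name): a dict with "K" (3x3 intrinsics, pixels), "D" ([k1, k2, p1, p2, k3] as OpenCV has them; the pictures are not rectified), "rvec" (rotation vector, rad) and "tvec" (3), from world to camera coordinates, as OpenCV has them. Camera axes: x right, y down, z forward; pixel columns grow to the right and rows downward; lengths in m; the calibration is good to about 2 mm. A picture is of the moment at which its call begins. get_calibration takes no time and is no camera call.
- r.close_job(): hands the job in, once; it reports no verdict.
The state is a dict: "time_s": time; "joints": joint angles; "qd": joint speeds; "joint_torque": joint torques, N m; "tcp_pos": TCP position; "eef_rot": TCP orientation; "contact_force": force on the tool from outside, world axes, zero at the start; "moment": the same for the moment, N m; "gripper_width": finger opening in m.
Only numpy, scipy, OpenCV 4.12 (cv2) and the standard library are available. Lean on these libraries where they do the work, as an engineer would, in place of code of your own. Each camera call takes 0.05 s, during which the arm holds its last target. There are 200 camera calls.

## Working session

There is one attempt and no reset: what is moved stays moved. The work goes in short steps, Python scripts to look and compute and a tool call to move; the robot and the scene stay as the last step left them, time stands still between calls to the robot, and variables do not carry over. Pictures are saved under pics/ and viewed, about 8 in all and at most 12, crops included, and the job is handed in when it is done.

Besides the shell and the picture viewer there is one more tool, called after "Call:" by a JSON object that holds its "fn" and its "kwargs", one argument or row to a line. carry_out: Moves the arm, as the interface text tells. Its arguments: {"type":"object","properties":{"plan":{"type":"array","items":{"type":"array"}},"grip_force":{"type":"number"}},"required":["plan"]}

```bash
mkdir -p pics; python3 - <<'E'
from plant import r
import cv2
for n in("scene","top"):
    im=r.capture(n); cv2.imwrite(f"pics/{n}0.png",cv2.resize(im[:,:,::-1],None,fx=1.5,fy=1.5))
    c=r.get_calibration(n); print(n,c)
print(r.get_state())
E
```

```text
scene {'K': array([[385.59013304,   0.        , 255.44964153],
       [  0.        , 385.59013304, 190.77008781],
       [  0.        ,   0.        ,   1.        ]]), 'D': array([-0.004704,  0.      ,  0.      ,  0.      ,  0.      ]), 'rvec': array([ 1.60907892,  1.84029856, -0.81808323]), 'tvec': array([ 0.06755603, -0.2572483 ,  1.64566472])}
top {'K': array([[417.23888127,   0.        , 248.81936482],
       [  0.        , 417.23888127, 192.99322029],
       [  0.        ,   0.        ,   1.        ]]), 'D': array([-0.15466441,  0.        ,  0.        ,  0.        ,  0.        ]), 'rvec': array([ 2.14817947, -2.17737346,  0.06260054]), 'tvec': array([0.02603261, 0.52954899, 1.32115118])}
{'time_s': 0.1, 'joints': array([ 8.99038108e+01,  2.05865093e+01,  6.38617381e-01, -1.76615515e-02,
       -7.01347571e+01, -1.65065546e+01]), 'qd': array([ 0.06053974, -0.04859294,  0.04993408,  0.1978604 ,  0.11535434,
        0.05613565]), 'joint_torque': array([-1.01156464e-03, -5.84160304e+01,  2.93747413e+01,  7.01548621e+00,
        1.00908711e-02, -5.16737475e-05]), 'tcp_pos': array([0.19282797, 0.64668947, 0.4038226 ]), 'eef_rot': array([ 1.79916039e+02, -7.56519693e-03, -1.66087517e+01]), 'contact_force': array([-0.39842527, -1.17639948, -0.39752913]), 'moment': array([ 0.00949358, -0.0166803 ,  0.01775595]), 'gripper_width': 0.08772177130947861}
```

View pics/scene0.png

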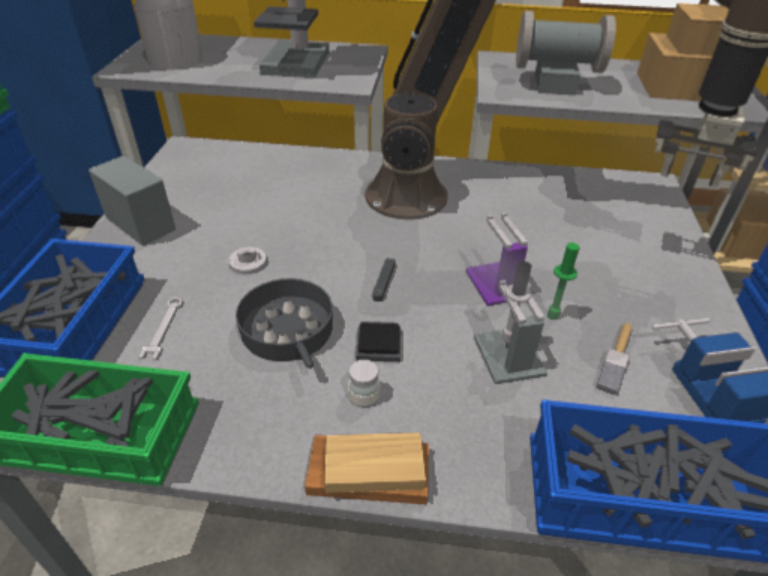

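View pics/top0.png

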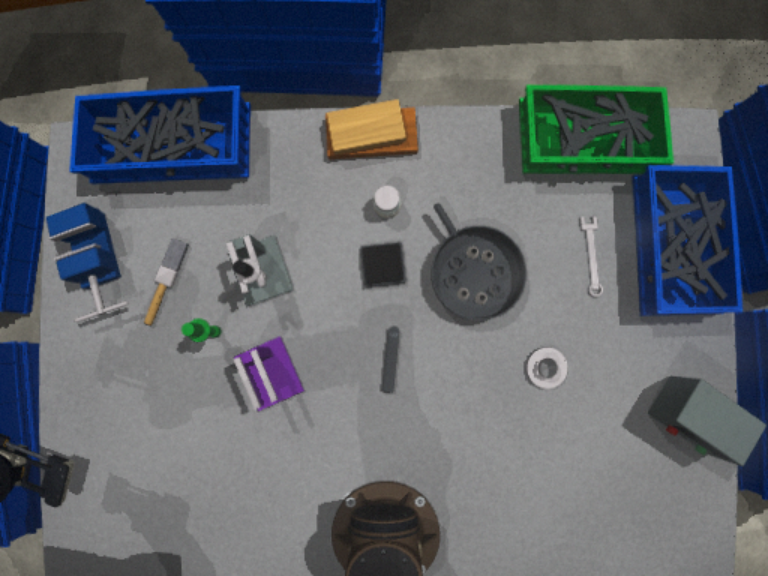

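Candidates: in scene0, the stirrer is the black-gripped one at (518,290) in the grey fork at (520,340). The green look-alike is at (565,275) and the purple stand at (505,270). In top0, the stirrer grip is at (243,270) and the grey stand at (260,270). The decoys are at (195,330) and (268,375). Pan at (478,273) with its handle up-left to (438,208), block at (382,265). By description I take the black grip in the grey stand, and I'll check it in a crop.

```bash
cat > h.py <<'E'
from plant import r
import cv2, numpy as np
def cal(n):
    c=r.get_calibration(n); R=cv2.Rodrigues(c["rvec"])[0]; return c,R,c["tvec"]
def ray(n,u,v):
    c,R,t=cal(n); p=cv2.undistortPoints(np.array([[[u,v]]],float),c["K"],c["D"])[0,0]
    return -R.T@t, R.T@np.array([p[0],p[1],1])
def onz(n,u,v,z):
    o,d=ray(n,u,v); return (o+d*(z-o[2])/d[2])
def proj(n,P):
    c,R,t=cal(n); return cv2.projectPoints(np.atleast_2d(P).astype(float),c["rvec"],c["tvec"],c["K"],c["D"])[0][:,0]
def tri(n1,p1,n2,p2):
    o1,d1=ray(n1,*p1);o2,d2=ray(n2,*p2)
    s=np.linalg.lstsq(np.c_[d1,-d2],o2-o1,rcond=None)[0]
    a,b=o1+s[0]*d1,o2+s[1]*d2; return (a+b)/2,np.linalg.norm(a-b)
E
python3 - <<'E'
from h import *
t=r.capture("top");s=r.capture("scene")
def crop(im,x,y,w,h,f): return cv2.resize(im[y:y+h,x:x+w,::-1],None,fx=f,fy=f,interpolation=cv2.INTER_CUBIC)
a=crop(t,140,145,66,66,6); b=crop(s,305,130,66,132,6)
b=crop(s,310,165,66,100,6)[:600,:396]
A=np.zeros((600,792,3),np.uint8);A[:396,:396]=a;A[:b.shape[0],396:]=b
cv2.imwrite("pics/c1.png",A)
cv2.imwrite("pics/t.png",t[:,:,::-1]);cv2.imwrite("pics/s.png",s[:,:,::-1])
# pan: handle & rim, block
hsv=cv2.cvtColor(t,cv2.COLOR_RGB2HSV); g=t.max(2)
m=(g<75).astype(np.uint8); m[:, :230]=0;m[:,360:]=0;m[:125]=0;m[270:]=0
n,l,st,c=cv2.connectedComponentsWithStats(m)
for i in range(1,n):
    if st[i,4]>60:
        print(st[i],c[i],cv2.minAreaRect(np.argwhere(l==i)[:,::-1].astype(np.float32)))
E
```

```text
[ 287  136   63   81 1687] [316.0391227  176.49970362] ((318.321044921875, 176.9180908203125), (62.3648681640625, 79.17415618896484), 2.7927021980285645)
[241 162  29  30 751] [254.72037284 176.51131824] ((254.90164184570312, 176.4180450439453), (27.613401412963867, 27.975543975830078), 84.80557250976562)
[254 221  12  41 203] [258.82758621 241.90147783] ((259.3597106933594, 241.26217651367188), (8.061501502990723, 39.976219177246094), 6.340191841125488)
```

View pics/c1.png

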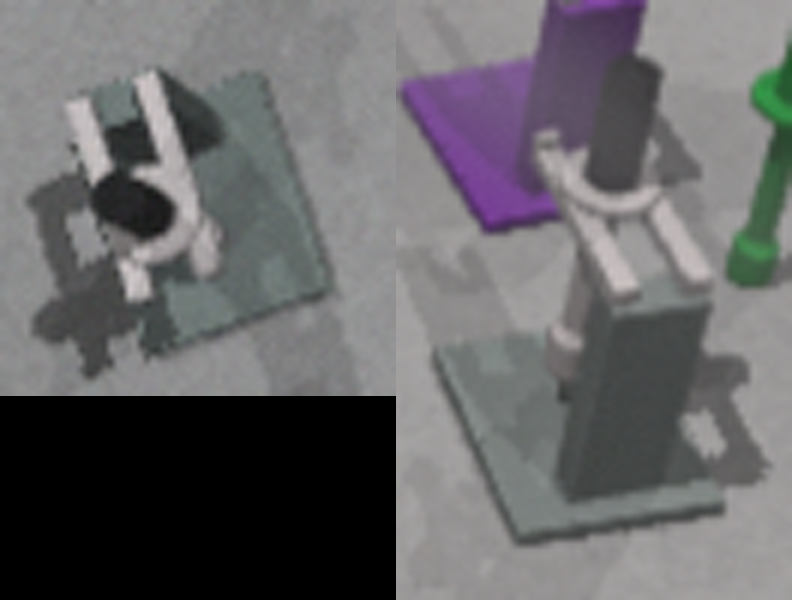

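The crop confirms it: the black-gripped steel stirrer hangs in the grey stand. The post is on the far side (scene crop (640,400)), and the prong free ends point to the robot (top crop (140,290) and (207,265)). Next I get numbers for the stand, stirrer, pan and block.

```bash
python3 - <<'E'
from h import *
from scipy.optimize import least_squares
T=lambda x,y:(140+(x+.5)/6-.5,145+(y+.5)/6-.5)
S=lambda x,y:(310+(x-396+.5)/6-.5,165+(y+.5)/6-.5)
print("cams",ray("top",0,0)[0],ray("scene",0,0)[0])
f=lambda p,z:onz("top",*T(*p),z)
for k,p,z in[("Lpost",(78,103),.155),("Rpost",(147,78),.155),("Lfree",(140,290),.161),("Rfree",(207,265),.161),("b1",(265,72),.012),("b2",(328,292),.012),("b3",(160,352),.012),("griptop",(122,200),.227),("collar",(148,210),.161)]: print(k,f(p,z).round(4))
f2=lambda p,z:onz("scene",*S(*p),z)
for k,p,z in[("griptop",(635,70),.227),("Lpostend",(625,292),.155),("Rpostend",(697,280),.155),("Lfree",(548,145),.161),("b1?",(520,540),.012),("b2",(722,508),.012),("b3",(438,350),.012)]: print("s",k,f2(p,z).round(4))
print(tri("top",T(122,200),"scene",S(635,70)))
t=cv2.imread("pics/t.png"); g=t.max(2)
m=(g<75).astype(np.uint8); n,l,st,c=cv2.connectedComponentsWithStats(m); 
i=l[176,318] if l[176,318] else np.bincount(l[140:215,290:348].ravel())[1:].argmax()+1
print(st[i])
h=cv2.convexHull(np.argwhere(l==i)[:,::-1].astype(np.float32))[:,0]
P=np.array([onz("top",u,v,.055)[:2] for u,v in h])
s=least_squares(lambda q:np.hypot(*(P-q[:2]).T)-q[2],[.66,-.14,.1],loss="soft_l1",f_scale=.002); print("pan",s.x)
print(np.c_[h,P,(np.hypot(*(P-s.x[:2]).T))].round(3)[:40])
print("block",onz("top",254.9,176.4,.032))
b=cv2.resize(t[130:222,280:356],None,fx=6,fy=6,interpolation=cv2.INTER_CUBIC)
def cir(c,R,z,col):
    a=np.linspace(0,6.283,60); q=proj("top",np.c_[c[0]+R*np.cos(a),c[1]+R*np.sin(a),0*a+z])
    cv2.polylines(b,[np.int32(((q-[280,130]+.5)*6-.5))],True,col,1)
cir(s.x,.101,.055,(0,0,255));cir(s.x,.095,.005,(0,255,0));cir(s.x,.101,.0,(255,0,0))
cv2.imwrite("pics/pan.png",b)
E
```

```text
cams [ 0.41265599 -0.01959165  1.36230374] [1.40579878 0.09652548 0.89071067]
Lpost [0.6158 0.3002 0.155 ]
Rpost [0.6276 0.2654 0.155 ]
Lfree [0.5218 0.2666 0.161 ]
Rfree [0.5335 0.2334 0.161 ]
b1 [0.6549 0.233  0.012 ]
b2 [0.5327 0.1978 0.012 ]
b3 [0.5011 0.2908 0.012 ]
griptop [0.5577 0.2597 0.227 ]
collar [0.561  0.2629 0.161 ]
s griptop [0.5567 0.2592 0.227 ]
s Lpostend [0.6282 0.2633 0.155 ]
s Rpostend [0.6156 0.2965 0.155 ]
s Lfree [0.537  0.2302 0.161 ]
s b1? [0.659  0.2358 0.012 ]
s b2 [0.6247 0.3355 0.012 ]
s b3 [0.5355 0.1951 0.012 ]
(array([0.55763742, 0.25923982, 0.22781   ]), np.float64(0.0004965959020046708))
[ 287  136   63   81 1687]
pan [ 0.56095543 -0.19864242  0.10245605]
[[ 3.49e+02  1.88e+02  5.38e-01 -2.98e-01  1.02e-01]
 [ 3.48e+02  1.93e+02  5.22e-01 -2.95e-01  1.04e-01]
 [ 3.45e+02  1.98e+02  5.07e-01 -2.85e-01  1.02e-01]
 [ 3.43e+02  2.01e+02  4.97e-01 -2.78e-01  1.02e-01]
 [ 3.38e+02  2.06e+02  4.82e-01 -2.62e-01  1.01e-01]
 [ 3.35e+02  2.08e+02  4.76e-01 -2.52e-01  1.01e-01]
 [ 3.31e+02  2.10e+02  4.70e-01 -2.39e-01  1.00e-01]
 [ 3.22e+02  2.14e+02  4.58e-
[... 481 characters left out ...]
1.02e-01  9.80e-02]
 [ 2.87e+02  1.79e+02  5.70e-01 -1.03e-01  9.60e-02]
 [ 2.89e+02  1.38e+02  7.01e-01 -1.12e-01  1.65e-01]
 [ 2.90e+02  1.36e+02  7.08e-01 -1.16e-01  1.68e-01]
 [ 2.92e+02  1.36e+02  7.07e-01 -1.22e-01  1.65e-01]
 [ 3.30e+02  1.53e+02  6.51e-01 -2.42e-01  1.00e-01]
 [ 3.36e+02  1.56e+02  6.41e-01 -2.61e-01  1.01e-01]
 [ 3.40e+02  1.59e+02  6.31e-01 -2.73e-01  1.02e-01]
 [ 3.41e+02  1.60e+02  6.28e-01 -2.76e-01  1.02e-01]
 [ 3.45e+02  1.65e+02  6.12e-01 -2.88e-01  1.03e-01]
 [ 3.47e+02  1.69e+02  5.99e-01 -2.94e-01  1.03e-01]
 [ 3.48e+02  1.72e+02  5.89e-01 -2.97e-01  1.02e-01]
 [ 3.49e+02  1.76e+02  5.76e-01 -3.00e-01  1.02e-01]]
block [ 0.58231448 -0.0015577   0.032     ]
```

View pics/pan.png

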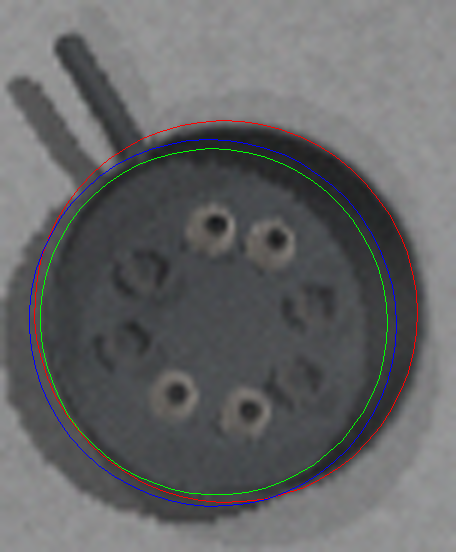

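The pan crop shows the pan with its handle tip at crop (70,42) and root (133,150), and eight beads in a ring around crop (222,321). The second handle-like streak and the lower-left crescent are shadow. One last measurement covers pan centre and yaw plus where the decoys stand, and then I move.

```bash
cat >> h.py <<'E'
E
python3 - <<'E'
from h import *
from scipy.optimize import least_squares
U=lambda x,y:(280+(x+.5)/6-.5,130+(y+.5)/6-.5)
b=[(215,225),(272,240),(308,305),(297,380),(247,408),(175,393),(123,345),(140,270)]
B=np.array([onz("top",*U(*p),.027 if i in(0,1,4,5) else .027)[:2] for i,p in enumerate(b)])
print("bead centroid",B.mean(0)); 
s=least_squares(lambda q:np.hypot(*(B-q[:2]).T)-q[2],[.56,-.2,.05]);print("ring",s.x,s.fun.round(3))
P=np.array([onz("top",u,v,.055)[:2] for u,v in [(349,176),(348.5,172),(347.5,169),(345.5,165),(341,160),(336,156),(330,153),(349.5,188),(348.5,193),(345.5,198),(343,201),(338,206)]])
s2=least_squares(lambda q:np.hypot(*(P-q).T)-.101,[.56,-.2]);print("rim",s2.x,s2.fun.round(3))
for z in(.03,.045):
  a,c=onz("top",*U(70,42),z),onz("top",*U(133,150),z); d=a-c
  print("handle",z,a,c,np.degrees(np.arctan2(d[1],d[0])),"from ctr",[np.degrees(np.arctan2(*(a[:2]-q)[::-1])) for q in(s.x[:2],s2.x)],np.linalg.norm(a[:2]-s2.x))
G=lambda x,y:((x+.5)/1.5-.5,(y+.5)/1.5-.5)
tr,_=tri("top",G(193,332),"scene",G(571,250));print("green top",tr,_)
for p in[(240,348),(258,408),(257,352),(275,402)]: print("purple",onz("top",*G(*p),.155))
print("scene rim extents:",[proj("scene",[s2.x[0]+.101*np.cos(k),s2.x[1]+.101*np.sin(k),.055])[0]*1.5 for k in(0,1.57,3.14,4.71)])
E
```

```text
bead centroid [ 0.5585529 -0.1999205]
ring [ 0.56001357 -0.19829283  0.05057688] [-0.     0.001 -0.002  0.003 -0.    -0.003  0.003 -0.001]
rim [ 0.56058067 -0.20109094] [-0.001  0.001  0.001  0.001 -0.    -0.001 -0.002  0.     0.002 -0.
 -0.001 -0.002]
handle 0.03 [ 0.7112233  -0.12148023  0.03      ] [ 0.65137141 -0.15399476  0.03      ] 28.51301464851586 from ctr [np.float64(26.929983249629796), np.float64(27.855287918031483)] 0.17038505004402268
handle 0.045 [ 0.70786182 -0.1203331   0.045     ] [ 0.64868379 -0.15248156  0.045     ] 28.513014648515856 from ctr [np.float64(27.8024829785976), np.float64(28.737033038577838)] 0.16796894074285834
green top [0.43947672 0.36453328 0.18291954] 0.0033925183297695283
purple [0.40813265 0.27692471 0.155     ]
purple [0.29168129 0.24170865 0.155     ]
purple [0.40015658 0.24318453 0.155     ]
purple [0.30330012 0.20822557 0.155     ]
scene rim extents: [array([273.58513994, 344.41810659]), array([334.14705339, 314.04429576]), array([298.03119791, 278.15242724]), array([239.63113375, 304.39961251])]
```

Call:
{"fn": "carry_out", "kwargs": {
  "plan": [
    [[0, 0, -0.012], [0, 0, -5.5], 0],
    [[0, 0, -0.012], [0, 0, -5.5], 0],
    [[0, 0, -0.012], [0, 0, -5.6], 0],
    [[0.028, 0.03, 0], [0, 0, 0], 0],
    [[0.028, 0.03, 0], [0, 0, 0], 0],
    [[0.028, 0.03, 0], [0, 0, 0], 0],
    [[0.028, 0.03, 0], [0, 0, 0], 0],
    [[0.028, 0.03, 0], [0, 0, 0], 0],
    [[0.028, 0.03, 0], [0, 0, 0], 0],
    [[0.028, 0.03, 0], [0, 0, 0], 0],
    [[0.028, 0.03, 0], [0, 0, 0], 0],
    [[0.028, 0.03, 0], [0, 0, 0], 0]
  ],
  "grip_force": 60
}}

```text
time_s: 1.2
tcp_pos: [0.4458, 0.375, 0.4408]
eef_rot: [-180.0, -0.0, 0.0]
contact_force: [0.7, 0.4, -0.2]
gripper_width: 0.0875
```

Call:
{"fn": "carry_out", "kwargs": {
  "plan": [
    [[0.028, 0.029, 0], [0, 0, 0], 0],
    [[0.028, 0.029, 0], [0, 0, 0], 0],
    [[0.028, 0.029, 0], [0, 0, 0], 0],
    [[0.028, 0.029, 0], [0, 0, 0], 0],
    [[0, 0, 0], [0, 0, 0], 0],
    [[0, 0, 0.0285], [0, 0, 0], 0],
    [[0, 0, 0.0285], [0, 0, 0], 0],
    [[0, 0, 0.0285], [0, 0, 0], 0],
    [[0, 0, 0], [0, 0, 0], 0],
    [[0, 0, 0], [0, 0, 0], 0]
  ]
}}

```text
time_s: 2.03
tcp_pos: [0.5567, 0.2606, 0.3542]
eef_rot: [179.9, 0.1, -0.0]
contact_force: [0.4, 0.6, 0.9]
gripper_width: 0.088
```

```bash
python3 - <<'E'
from h import *
def crop(im,x,y,w,h,f): return cv2.resize(im[y:y+h,x:x+w,::-1],None,fx=f,fy=f,interpolation=cv2.INTER_CUBIC)
a=crop(r.capture("top"),130,135,100,100,4);b=crop(r.capture("scene"),290,130,100,100,4)
cv2.imwrite("pics/g1.png",np.hstack([a,b]));print(r.get_state()["tcp_pos"])
E
```

```text
[0.55746211 0.26131061 0.3570477 ]
```

View pics/g1.png

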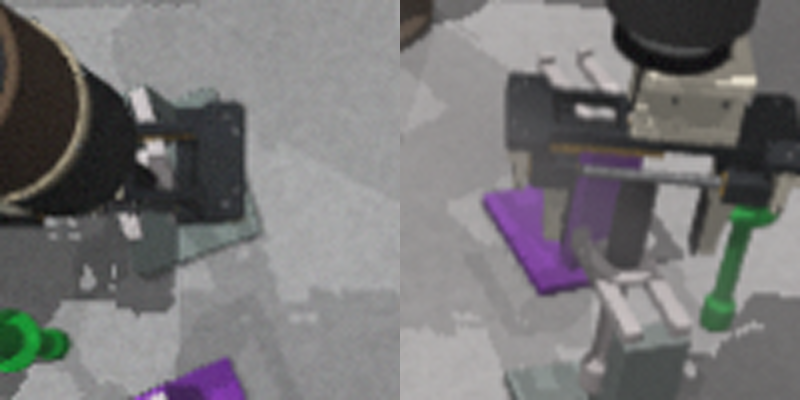

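The gripper straddles the black grip at scene crop (630,220), with fingers at (553,215) and (708,220), so it is centred. Now I close.

Call:
{"fn": "carry_out", "kwargs": {
  "plan": [
    [[0, 0, 0], [0, 0, 0], 255],
    [[0, 0, 0], [0, 0, 0], 255],
    [[0, 0, 0], [0, 0, 0], 255],
    [[0, 0, 0], [0, 0, 0], 255],
    [[0, 0, 0], [0, 0, 0], 255],
    [[0, 0, 0], [0, 0, 0], 255],
    [[0, 0, 0], [0, 0, 0], 255],
    [[0, 0, 0], [0, 0, 0], 255]
  ],
  "grip_force": 60
}}

```text
time_s: 2.8
tcp_pos: [0.5569, 0.2608, 0.3551]
eef_rot: [180.0, 0.0, -0.0]
contact_force: [-0.6, -1.4, -0.4]
gripper_width: 0.0397
```

```bash
python3 -c "
from h import *
print(r.get_state())"
```

```text
{'time_s': 2.8, 'joints': array([ 4.32706924e+01,  1.69801013e+01, -1.12248832e+01,  2.01632676e-04,
       -6.18020625e+01,  4.67263044e+01]), 'qd': array([ 0.0368137 ,  0.12812388,  0.03838475, -0.02377479,  0.00858039,
        0.02423997]), 'joint_torque': array([ 5.13559295e-03, -5.16926873e+01,  2.75757551e+01,  6.51362121e+00,
        8.07395484e-02, -9.02286365e-05]), 'tcp_pos': array([0.55685322, 0.26079669, 0.35512351]), 'eef_rot': array([ 1.79995040e+02,  5.00903262e-03, -2.90815528e-03]), 'contact_force': array([-0.62654468, -1.36675838, -0.37904237]), 'moment': array([-0.01667046, -0.03393867,  0.05047329]), 'gripper_width': 0.03967247487156427}
```

Call:
{"fn": "carry_out", "kwargs": {
  "plan": [
    [[0, 0, 0], [0, 0, 0], 255],
    [[0, 0, 0], [0, 0, 0], 255],
    [[0, 0, 0], [0, 0, 0], 255],
    [[0, 0, 0], [0, 0, 0], 255],
    [[0, 0, 0], [0, 0, 0], 255],
    [[0, 0, 0], [0, 0, 0], 255],
    [[0, 0, 0], [0, 0, 0], 255]
  ]
}}

```text
time_s: 3.38
tcp_pos: [0.5569, 0.2609, 0.3551]
eef_rot: [-180.0, -0.0, -0.0]
contact_force: [-0.2, 1.5, -1.1]
gripper_width: 0.0256
```

Call:
{"fn": "carry_out", "kwargs": {
  "plan": [
    [[0, 0, -0.008], [0, 0, 0], 255],
    [[0, 0, -0.008], [0, 0, 0], 255],
    [[0, 0, 0], [0, 0, 0], 255],
    [[-0.0124, 0.0042, 0], [0, 0, 0], 255],
    [[-0.0124, 0.0042, 0], [0, 0, 0], 255],
    [[-0.0124, 0.0042, 0], [0, 0, 0], 255],
    [[-0.0124, 0.0042, 0], [0, 0, 0], 255],
    [[-0.0124, 0.0042, 0], [0, 0, 0], 255],
    [[0, 0, 0], [0, 0, 0], 255],
    [[0, 0, -0.03], [0, 0, 0], 255],
    [[0, 0, -0.03], [0, 0, 0], 255],
    [[0, 0, 0], [0, 0, 0], 255]
  ]
}}

```text
time_s: 4.38
tcp_pos: [0.4963, 0.2404, 0.4377]
eef_rot: [-179.7, -0.5, 0.1]
contact_force: [1.3, 0.6, -2.2]
gripper_width: 0.0254
```

```bash
python3 - <<'E'
from h import *
def crop(im,x,y,w,h,f): return cv2.resize(im[y:y+h,x:x+w,::-1],None,fx=f,fy=f,interpolation=cv2.INTER_CUBIC)
a=crop(r.capture("top"),130,135,100,100,4);b=crop(r.capture("scene"),290,100,100,150,4)
A=np.zeros((600,800,3),np.uint8);A[:400,:400]=a;A[:,400:]=b
cv2.imwrite("pics/g2.png",A);print(r.get_state()["tcp_pos"])
E
```

```text
[0.49509113 0.23993001 0.43259894]
```

View pics/g2.png

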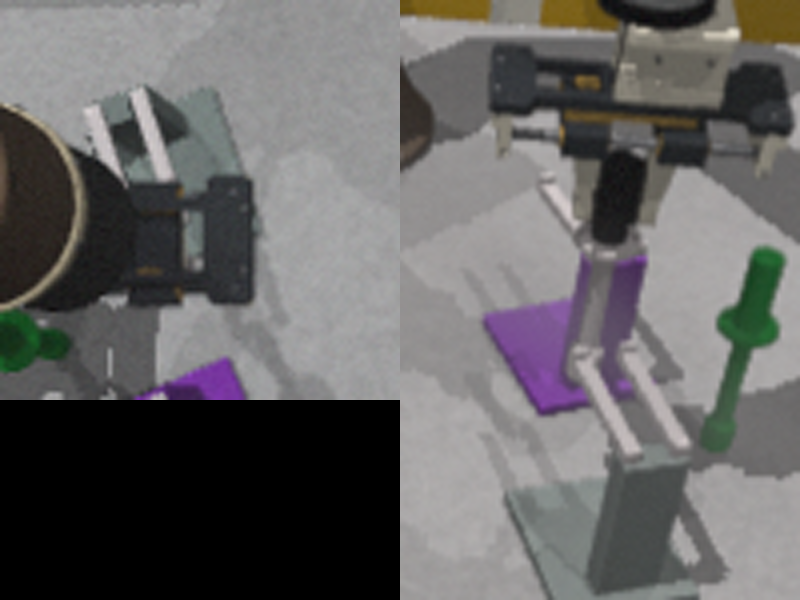

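The stirrer is held upright in the gripper and clear of the fork, with its foot at scene crop (583,365). Next, over to the pan centre.

Call:
{"fn": "carry_out", "kwargs": {
  "plan": [
    [[0.0054, 0.0367, 0], [0, 0, 0], 255],
    [[0.0054, 0.0367, 0], [0, 0, 0], 255],
    [[0.0054, 0.0367, 0], [0, 0, 0], 255],
    [[0.0054, 0.0367, 0], [0, 0, 0], 255],
    [[0.0054, 0.0367, 0], [0, 0, 0], 255],
    [[0.0054, 0.0367, 0], [0, 0, 0], 255],
    [[0.0054, 0.0367, 0], [0, 0, 0], 255],
    [[0.0054, 0.0367, 0], [0, 0, 0], 255],
    [[0.0054, 0.0367, 0], [0, 0, 0], 255],
    [[0.0054, 0.0367, 0], [0, 0, 0], 255],
    [[0.0054, 0.0367, 0], [0, 0, 0], 255],
    [[0.0054, 0.0367, 0], [0, 0, 0], 255]
  ]
}}

```text
time_s: 5.48
tcp_pos: [0.5593, -0.2025, 0.4297]
eef_rot: [-180.0, 0.1, -0.0]
contact_force: [0.4, 0.5, -3.7]
gripper_width: 0.0249
```

Call:
{"fn": "carry_out", "kwargs": {
  "plan": [
    [[0, 0, 0], [0, 0, 0], 255],
    [[0, 0, 0], [0, 0, 0], 255]
  ]
}}

```text
time_s: 5.65
tcp_pos: [0.5594, -0.2027, 0.429]
eef_rot: [-180.0, 0.2, -0.2]
contact_force: [-0.1, 1.6, -3.6]
gripper_width: 0.0253
```

```bash
python3 - <<'E'
from h import *
def crop(im,x,y,w,h,f): return cv2.resize(im[y:y+h,x:x+w,::-1],None,fx=f,fy=f,interpolation=cv2.INTER_CUBIC)
s=r.capture("scene");p=r.get_state()["tcp_pos"];print(p)
b=crop(s,130,100,120,150,4)
for z in (p[2]-.325,p[2]-.325+.125,.01):
    q=proj("scene",[p[0],p[1],z])[0];q=(q-[130,100]+.5)*4-.5;cv2.drawMarker(b,(int(q[0]),int(q[1])),(0,0,255),0,8)
cv2.imwrite("pics/g3.png",b)
E
```

```text
[ 0.55930643 -0.20152787  0.42930234]
```

View pics/g3.png

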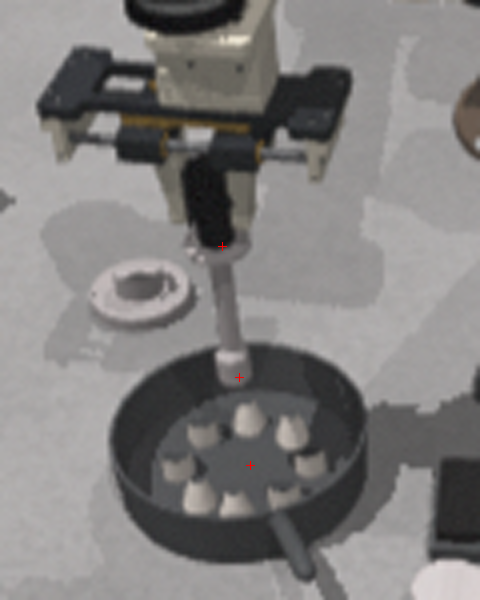

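The stirrer hangs over the pan centre, with its foot bottom at crop (233,382) against a prediction of (238,377), so only a slight tilt. The predicted centre marker (250,465) sits mid-ring among the eight beads. Next I work out the circle increments.

```bash
python3 - <<'E'
import numpy as np
y=28; P=[np.zeros(2)]
for rr in(8,16,24,32): P.append(rr*np.array([np.cos(np.radians(y)),np.sin(np.radians(y))]))
P=P[1:]
P=[np.array([-.5,-4])]+P
for k in range(1,75):
    rr=min(46,32+14*k/9); a=np.radians(y-10*k); P.append(rr*np.array([np.cos(a),np.sin(a)]))
P=np.array(P); q=np.round(P*2)/2/1000; d=np.diff(q,axis=0)*[1,-1]
print([[round(a,4),round(b,4)] for a,b in d])
E
```

```text
[[np.float64(0.0075), np.float64(-0.008)], [np.float64(0.007), np.float64(-0.0035)], [np.float64(0.007), np.float64(-0.004)], [np.float64(0.0075), np.float64(-0.0035)], [np.float64(0.0035), np.float64(0.0045)], [np.float64(0.003), np.float64(0.0055)], [np.float64(0.0015), np.float64(0.0065)], [np.float64(0.001), np.float64(0.0065)], [np.float64(-0.0005), np.float64(0.007)], [np.float64(-0.002), np.float64(0.007)], [np.float64(-0.003), np.float64(0.0065)], [np.float64(-0.0045), np.float64(0.0065)], [np.float64(-0.006), np.float64(0.0055)], [np.float64(-0.0075), np.float64(0.003)], [np.float64(-0.0075), np.float64(0.002)], [np.float64(-0.008), np.float64(0.0005)], [np.float64(-0.008), np.float64(-0.001)], [np.float64(-0.0075), np.float64(-0.0025)], [np.float64(-0.0075), np.float64(-0.0035)], [np.float64(-0.0065), np.float64(-0.005)], [np.float64(-0.005), np.float64(-0.0055)], [np.float64(-0.0045), np.float64(-0.007)], [np.float64(-0.003), np.float64(-0.0075)], [np.float64(-0.002), np.float64(-0.0075)], [np.float64(-0.0005), np.float64(-0.008)], [np.float64(0.001), np.float64(-0.008)], 
[... 1482 characters left out ...]
at64(0.001), np.float64(-0.008)], [np.float64(0.0025), np.float64(-0.0075)], [np.float64(0.0035), np.float64(-0.0075)], [np.float64(0.005), np.float64(-0.0065)], [np.float64(0.0055), np.float64(-0.005)], [np.float64(0.007), np.float64(-0.0045)], [np.float64(0.0075), np.float64(-0.003)], [np.float64(0.0075), np.float64(-0.002)], [np.float64(0.008), np.float64(-0.0005)], [np.float64(0.008), np.float64(0.001)], [np.float64(0.0075), np.float64(0.0025)], [np.float64(0.0075), np.float64(0.0035)], [np.float64(0.0065), np.float64(0.005)], [np.float64(0.005), np.float64(0.0055)], [np.float64(0.0045), np.float64(0.007)], [np.float64(0.003), np.float64(0.0075)], [np.float64(0.002), np.float64(0.0075)]]
```

Call:
{"fn": "carry_out", "kwargs": {
  "plan": [
    [[0, 0, 0.0235], [0, 0, 0], 255],
    [[0, 0, 0.0235], [0, 0, 0], 255],
    [[0, 0, 0.0235], [0, 0, 0], 255],
    [[0, 0, 0.0175], [0, 0, 0], 255],
    [[0, 0, 0.005], [0, 0, 0], 255],
    [[0, 0, 0], [0, 0, 0], 255],
    [[0, 0, 0], [0, 0, 0], 255]
  ]
}}

```text
time_s: 6.28
tcp_pos: [0.56, -0.2, 0.3388]
eef_rot: [180.0, -0.0, 0.1]
contact_force: [0.6, 0.1, -2.1]
gripper_width: 0.0251
```

Call:
{"fn": "carry_out", "kwargs": {
  "plan": [
    [[0.0075, -0.008, 0.001], [0, 0, 0], 255],
    [[0.007, -0.0035, 0.001], [0, 0, 0], 255],
    [[0.007, -0.004, 0], [0, 0, 0], 255],
    [[0.0075, -0.0035, 0], [0, 0, 0], 255],
    [[0.0035, 0.0045, 0], [0, 0, 0], 255],
    [[0.003, 0.0055, 0], [0, 0, 0], 255],
    [[0.0015, 0.0065, 0], [0, 0, 0], 255],
    [[0.001, 0.0065, 0], [0, 0, 0], 255],
    [[-0.0005, 0.007, 0], [0, 0, 0], 255],
    [[-0.002, 0.007, 0], [0, 0, 0], 255],
    [[-0.003, 0.0065, 0], [0, 0, 0], 255],
    [[-0.0045, 0.0065, 0], [0, 0, 0], 255]
  ]
}}

```text
time_s: 7.28
tcp_pos: [0.5872, -0.2326, 0.3361]
eef_rot: [180.0, 0.0, -0.0]
contact_force: [0.0, -0.2, -2.6]
gripper_width: 0.0253
```

Call:
{"fn": "carry_out", "kwargs": {
  "plan": [
    [[-0.006, 0.0055, 0], [0, 0, 0], 255],
    [[-0.0075, 0.003, 0], [0, 0, 0], 255],
    [[-0.0075, 0.002, 0], [0, 0, 0], 255],
    [[-0.008, 0.0005, 0], [0, 0, 0], 255],
    [[-0.008, -0.001, 0], [0, 0, 0], 255],
    [[-0.0075, -0.0025, 0], [0, 0, 0], 255],
    [[-0.0075, -0.0035, 0], [0, 0, 0], 255],
    [[-0.0065, -0.005, 0], [0, 0, 0], 255],
    [[-0.005, -0.0055, 0], [0, 0, 0], 255],
    [[-0.0045, -0.007, 0], [0, 0, 0], 255],
    [[-0.003, -0.0075, 0], [0, 0, 0], 255],
    [[-0.002, -0.0075, 0], [0, 0, 0], 255]
  ]
}}

```text
time_s: 8.28
tcp_pos: [0.5143, -0.2022, 0.3363]
eef_rot: [180.0, -0.0, 0.0]
contact_force: [0.3, 0.1, -3.1]
gripper_width: 0.0249
```

```bash
python3 - <<'E'
from h import *
def crop(im,x,y,w,h,f): return cv2.resize(im[y:y+h,x:x+w,::-1],None,fx=f,fy=f,interpolation=cv2.INTER_CUBIC)
s=r.capture("scene");p=r.get_state()["tcp_pos"];print(p)
b=crop(s,130,100,120,150,4)
for z in (p[2]-.325,p[2]-.2):
    q=proj("scene",[p[0],p[1],z])[0];q=(q-[130,100]+.5)*4-.5;cv2.drawMarker(b,(int(q[0]),int(q[1])),(0,0,255),0,8)
cv2.imwrite("pics/g4.png",b)
E
```

```text
[ 0.51410751 -0.20131705  0.33628629]
```

View pics/g4.png

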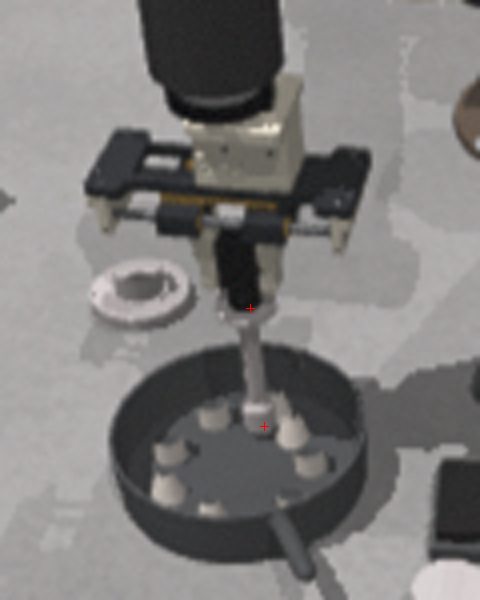

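The stirrer is still firm and low, with its foot at crop (258,433). The beads have been pushed outward and all are in the pan. I carry on.

Call:
{"fn": "carry_out", "kwargs": {
  "plan": [
    [[-0.0005, -0.008, 0], [0, 0, 0], 255],
    [[0.001, -0.008, 0], [0, 0, 0], 255],
    [[0.0025, -0.0075, 0], [0, 0, 0], 255],
    [[0.0035, -0.0075, 0], [0, 0, 0], 255],
    [[0.005, -0.0065, 0], [0, 0, 0], 255],
    [[0.0055, -0.005, 0], [0, 0, 0], 255],
    [[0.007, -0.0045, 0], [0, 0, 0], 255],
    [[0.0075, -0.003, 0], [0, 0, 0], 255],
    [[0.0075, -0.002, 0], [0, 0, 0], 255],
    [[0.008, -0.0005, 0], [0, 0, 0], 255],
    [[0.008, 0.001, 0], [0, 0, 0], 255],
    [[0.0075, 0.0025, 0], [0, 0, 0], 255]
  ]
}}

```text
time_s: 9.33
tcp_pos: [0.5781, -0.1542, 0.336]
eef_rot: [180.0, 0.0, 0.0]
contact_force: [0.2, -0.3, -3.1]
gripper_width: 0.0252
```

Call:
{"fn": "carry_out", "kwargs": {
  "plan": [
    [[0.0075, 0.0035, 0], [0, 0, 0], 255],
    [[0.0065, 0.005, 0], [0, 0, 0], 255],
    [[0.005, 0.0055, 0], [0, 0, 0], 255],
    [[0.0045, 0.007, 0], [0, 0, 0], 255],
    [[0.003, 0.0075, 0], [0, 0, 0], 255],
    [[0.002, 0.0075, 0], [0, 0, 0], 255],
    [[0.0005, 0.008, 0], [0, 0, 0], 255],
    [[-0.001, 0.008, 0], [0, 0, 0], 255],
    [[-0.0025, 0.0075, 0], [0, 0, 0], 255],
    [[-0.0035, 0.0075, 0], [0, 0, 0], 255],
    [[-0.005, 0.0065, 0], [0, 0, 0], 255],
    [[-0.0055, 0.005, 0], [0, 0, 0], 255]
  ]
}}

```text
time_s: 10.33
tcp_pos: [0.5879, -0.2334, 0.3362]
eef_rot: [180.0, 0.0, -0.0]
contact_force: [0.8, -0.3, -3.5]
gripper_width: 0.0253
```

Call:
{"fn": "carry_out", "kwargs": {
  "plan": [
    [[-0.007, 0.0045, 0], [0, 0, 0], 255],
    [[-0.0075, 0.003, 0], [0, 0, 0], 255],
    [[-0.0075, 0.002, 0], [0, 0, 0], 255],
    [[-0.008, 0.0005, 0], [0, 0, 0], 255],
    [[-0.008, -0.001, 0], [0, 0, 0], 255],
    [[-0.0075, -0.0025, 0], [0, 0, 0], 255],
    [[-0.0075, -0.0035, 0], [0, 0, 0], 255],
    [[-0.0065, -0.005, 0], [0, 0, 0], 255],
    [[-0.005, -0.0055, 0], [0, 0, 0], 255],
    [[-0.0045, -0.007, 0], [0, 0, 0], 255],
    [[-0.003, -0.0075, 0], [0, 0, 0], 255],
    [[-0.002, -0.0075, 0], [0, 0, 0], 255]
  ]
}}

```text
time_s: 11.33
tcp_pos: [0.5143, -0.2022, 0.3363]
eef_rot: [-180.0, -0.0, 0.0]
contact_force: [0.8, -0.1, -3.3]
gripper_width: 0.0253
```

Call:
{"fn": "carry_out", "kwargs": {
  "plan": [
    [[-0.0005, -0.008, 0], [0, 0, 0], 255],
    [[0.001, -0.008, 0], [0, 0, 0], 255],
    [[0.0025, -0.0075, 0], [0, 0, 0], 255],
    [[0.0035, -0.0075, 0], [0, 0, 0], 255],
    [[0.005, -0.0065, 0], [0, 0, 0], 255],
    [[0.0055, -0.005, 0], [0, 0, 0], 255],
    [[0.007, -0.0045, 0], [0, 0, 0], 255],
    [[0.0075, -0.003, 0], [0, 0, 0], 255],
    [[0.0075, -0.002, 0], [0, 0, 0], 255],
    [[0.008, -0.0005, 0], [0, 0, 0], 255],
    [[0.008, 0.001, 0], [0, 0, 0], 255],
    [[0.0075, 0.0025, 0], [0, 0, 0], 255]
  ]
}}

```text
time_s: 12.33
tcp_pos: [0.5781, -0.1542, 0.336]
eef_rot: [180.0, 0.0, 0.0]
contact_force: [0.8, -0.3, -2.1]
gripper_width: 0.0254
```

Call:
{"fn": "carry_out", "kwargs": {
  "plan": [
    [[0.0075, 0.0035, 0], [0, 0, 0], 255],
    [[0.0065, 0.005, 0], [0, 0, 0], 255],
    [[0.005, 0.0055, 0], [0, 0, 0], 255],
    [[0.0045, 0.007, 0], [0, 0, 0], 255],
    [[0.003, 0.0075, 0], [0, 0, 0], 255],
    [[0, 0, 0], [0, 0, 0], 255]
  ]
}}

```text
time_s: 12.83
tcp_pos: [0.6041, -0.1842, 0.336]
eef_rot: [180.0, 0.0, -0.1]
contact_force: [0.2, -0.7, -3.3]
gripper_width: 0.0259
```

```bash
python3 - <<'E'
from h import *
def crop(im,x,y,w,h,f): return cv2.resize(im[y:y+h,x:x+w,::-1],None,fx=f,fy=f,interpolation=cv2.INTER_CUBIC)
s=r.capture("scene");p=r.get_state()["tcp_pos"];print(p)
b=crop(s,130,100,120,150,4)
for z in (p[2]-.325,p[2]-.2):
    q=proj("scene",[p[0],p[1],z])[0];q=(q-[130,100]+.5)*4-.5;cv2.drawMarker(b,(int(q[0]),int(q[1])),(0,0,255),0,8)
cv2.imwrite("pics/g5.png",b)
E
```

```text
[ 0.60366384 -0.18368448  0.3359078 ]
```

View pics/g5.png

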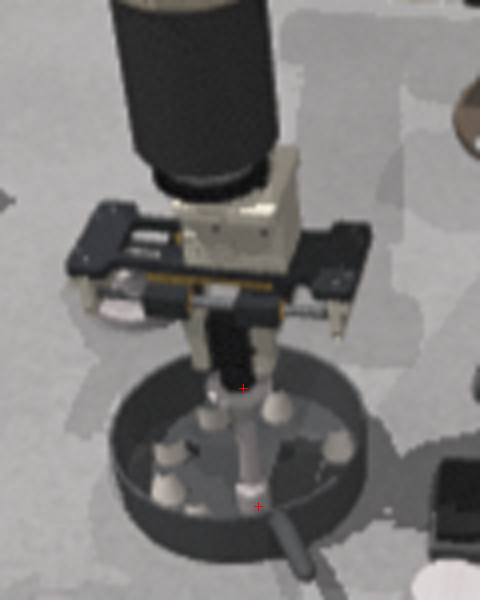

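Both rounds are closed: the foot is at the handle side, crop (253,505), and the beads look pushed toward the wall. I lift out, go over the block and measure how far the beads moved.

Call:
{"fn": "carry_out", "kwargs": {
  "plan": [
    [[0, 0, -0.025], [0, 0, 0], 255],
    [[0, 0, -0.025], [0, 0, 0], 255],
    [[0, 0, -0.025], [0, 0, 0], 255],
    [[0, 0, -0.015], [0, 0, 0], 255],
    [[-0.0035, -0.03, 0], [0, 0, 0], 255],
    [[-0.0035, -0.03, 0], [0, 0, 0], 255],
    [[-0.0035, -0.03, 0], [0, 0, 0], 255],
    [[-0.0035, -0.03, 0], [0, 0, 0], 255],
    [[-0.0035, -0.03, 0], [0, 0, 0], 255],
    [[-0.0035, -0.03, 0], [0, 0, 0], 255],
    [[0, 0, 0], [0, 0, 0], 255],
    [[0, 0, 0], [0, 0, 0], 255]
  ]
}}

```text
time_s: 13.88
tcp_pos: [0.5821, -0.0011, 0.4265]
eef_rot: [-180.0, -0.0, 0.2]
contact_force: [0.0, -0.1, -3.5]
gripper_width: 0.0253
```

```bash
python3 - <<'E'
from h import *
def crop(im,x,y,w,h,f): return cv2.resize(im[y:y+h,x:x+w,::-1],None,fx=f,fy=f,interpolation=cv2.INTER_CUBIC)
s=r.capture("scene");t=r.capture("top");p=r.get_state()["tcp_pos"];print(p)
b=crop(s,150,170,140,90,4)
for P in ([p[0],p[1],p[2]-.325],[.582,-.0016,.032]):
    q=proj("scene",P)[0];q=(q-[150,170]+.5)*4-.5;cv2.drawMarker(b,(int(q[0]),int(q[1])),(0,0,255),0,8)
a=crop(t,280,130,76,92,4)
A=np.zeros((368,864+4,3),np.uint8);A[:,:304]=a;A[:360,304:864]=b
cv2.imwrite("pics/g6.png",A[:,:800])
E
```

```text
[ 0.58240513 -0.00270676  0.42631797]
```

View pics/g6.png

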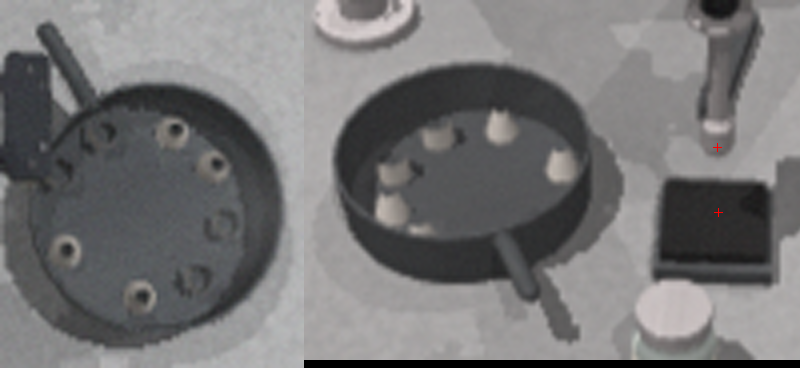

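The crop shows all eight beads still in the pan, displaced outward to the wall, and the stirrer's foot over the rubber block. Displacements next:

```bash
python3 - <<'E'
from h import *
U=lambda p,f:onz("top",280+(p[0]+.5)/f-.5,130+(p[1]+.5)/f-.5,.025)[:2]
o=np.array([U(p,6) for p in[(215,225),(272,240),(247,408),(175,393),(140,270),(123,345),(308,305),(297,380)]])
n=np.array([U(p,4) for p in[(174,132),(212,165),(139,296),(64,251),(98,137),(58,173),(220,224),(193,278)]])
D=np.hypot(*(o[:,None]-n[None]).T.swapaxes(0,1) if 0 else np.moveaxis(o[:,None]-n[None],2,0))*1000
print(D[:4,:4].round());print(D[4:,4:].round());print(np.hypot(*(n-[.56,-.2]).T).round(3))
E
```

```text
[[ 29.  57. 118. 105.]
 [ 23.  25. 116. 121.]
 [114.  95.  28.  83.]
 [116. 111.  33.  43.]]
[[ 35.  29. 108. 113.]
 [ 77.  50. 112.  97.]
 [102. 121.  21.  61.]
 [123. 130.  30.  20.]]
[0.069 0.065 0.068 0.075 0.073 0.079 0.059 0.064]
```

All beads moved at least 20 mm under any matching. Now the tap on the block.

Call:
{"fn": "carry_out", "kwargs": {
  "plan": [
    [[0, 0, 0.025], [0, 0, 0], 255],
    [[0, 0, 0.025], [0, 0, 0], 255],
    [[0, 0, 0.012], [0, 0, 0], 255],
    [[0, 0, 0.003], [0, 0, 0], 255],
    [[0, 0, 0.001], [0, 0, 0], 255],
    [[0, 0, 0.001], [0, 0, 0], 255],
    [[0, 0, 0.001], [0, 0, 0], 255],
    [[0, 0, 0.001], [0, 0, 0], 255],
    [[0, 0, 0], [0, 0, 0], 255]
  ]
}}

```text
time_s: 14.73
tcp_pos: [0.5828, -0.0027, 0.3578]
eef_rot: [-180.0, -0.1, -0.0]
contact_force: [-0.1, -0.2, -3.1]
gripper_width: 0.0254
```

Call:
{"fn": "carry_out", "kwargs": {
  "plan": [
    [[0, 0, 0.001], [0, 0, 0], 255],
    [[0, 0, 0.001], [0, 0, 0], 255],
    [[0, 0, 0], [0, 0, 0], 255]
  ]
}}

```text
time_s: 14.98
tcp_pos: [0.5831, -0.0025, 0.357]
eef_rot: [180.0, -0.1, 0.0]
contact_force: [-2.0, 0.1, 7.2]
gripper_width: 0.0251
```

Contact is about 10 N of rise, with TCP z 0.357 giving a foot offset of 0.325, so the stirrer hasn't slipped. I hold briefly, then lift and head back to the spot before the fork.

Call:
{"fn": "carry_out", "kwargs": {
  "plan": [
    [[0, 0, 0.0005], [0, 0, 0], 255],
    [[0, 0, 0], [0, 0, 0], 255],
    [[0, 0, -0.025], [0, 0, 0], 255],
    [[0, 0, -0.025], [0, 0, 0], 255],
    [[0, 0, -0.025], [0, 0, 0], 255],
    [[-0.0125, -0.035, 0], [0, 0, 0], 255],
    [[-0.0125, -0.035, 0], [0, 0, 0], 255],
    [[-0.0125, -0.035, 0], [0, 0, 0], 255],
    [[-0.0125, -0.035, 0], [0, 0, 0], 255],
    [[-0.0125, -0.035, 0], [0, 0, 0], 255],
    [[-0.0125, -0.035, 0], [0, 0, 0], 255],
    [[-0.0125, -0.032, 0], [0, 0, 0], 255]
  ]
}}

```text
time_s: 15.98
tcp_pos: [0.4941, 0.2412, 0.43]
eef_rot: [-180.0, -0.0, 0.0]
contact_force: [0.8, -1.1, -3.1]
gripper_width: 0.0251
```

Call:
{"fn": "carry_out", "kwargs": {
  "plan": [
    [[0, 0, 0], [0, 0, 0], 255],
    [[0, 0, 0], [0, 0, 0], 255],
    [[0, 0, 0], [0, 0, 0], 255]
  ]
}}

```text
time_s: 16.23
tcp_pos: [0.4949, 0.2396, 0.4297]
eef_rot: [180.0, 0.0, 0.1]
contact_force: [0.0, 0.2, -2.2]
gripper_width: 0.0254
```

```bash
python3 - <<'E'
from h import *
for i in range(4): print(r.get_state()["tcp_pos"]); r.capture("top")
s=r.capture("scene");p=r.get_state()["tcp_pos"]
b=cv2.resize(s[100:250,290:390,::-1],None,fx=4,fy=4,interpolation=cv2.INTER_CUBIC)
for P in ([p[0],p[1],p[2]-.325],[p[0],p[1],p[2]-.2]):
    q=proj("scene",P)[0];q=(q-[290,100]+.5)*4-.5;cv2.drawMarker(b,(int(q[0]),int(q[1])),(0,0,255),0,8)
cv2.imwrite("pics/g7.png",b)
E
```

```text
[0.49494968 0.23956551 0.42966469]
[0.49519801 0.23900118 0.42967906]
[0.49536254 0.23865757 0.42969193]
[0.49545725 0.23849078 0.42965288]
```

View pics/g7.png

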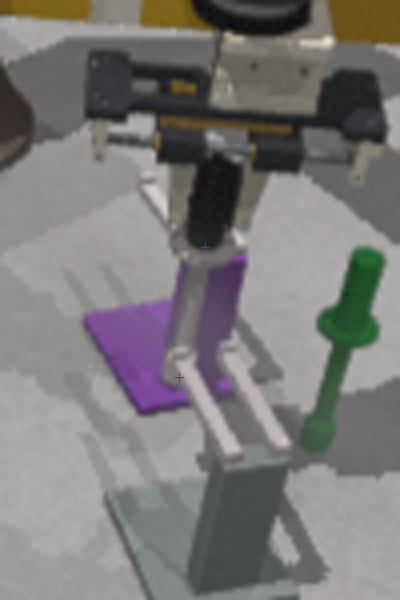

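The stirrer is back in front of the fork, upright and above the prong ends (crop (180,350) and (225,345)). I lower to 16 mm above the hanging height, then slide in along the stand's +x.

Call:
{"fn": "carry_out", "kwargs": {
  "plan": [
    [[0, 0, 0.02], [0, 0, 0], 255],
    [[0, -0.0015, 0.02], [0, 0, 0], 255],
    [[0, 0, 0.0185], [0, 0, 0], 255],
    [[0, 0, 0], [0, 0, 0], 255],
    [[0.0103, -0.0035, 0], [0, 0, 0], 255],
    [[0.0103, -0.0035, 0], [0, 0, 0], 255],
    [[0.0103, -0.0035, 0], [0, 0, 0], 255],
    [[0.0103, -0.0035, 0], [0, 0, 0], 255],
    [[0.0103, -0.0035, 0], [0, 0, 0], 255],
    [[0.0103, -0.0035, 0], [0, 0, 0], 255],
    [[0, 0, 0], [0, 0, 0], 255],
    [[0, 0, 0], [0, 0, 0], 255]
  ]
}}

```text
time_s: 17.48
tcp_pos: [0.5576, 0.262, 0.3706]
eef_rot: [180.0, 0.0, -0.0]
contact_force: [-0.4, 1.1, -3.4]
gripper_width: 0.0249
```

Call:
{"fn": "carry_out", "kwargs": {
  "plan": [
    [[0, 0, 0], [0, 0, 0], 255],
    [[0, 0, 0], [0, 0, 0], 255]
  ]
}}

```text
time_s: 17.65
tcp_pos: [0.5567, 0.2617, 0.3711]
eef_rot: [180.0, 0.0, -0.0]
contact_force: [1.0, -0.1, -3.3]
gripper_width: 0.0255
```

No side force. Lowering until the collar rests on the prongs:

Call:
{"fn": "carry_out", "kwargs": {
  "plan": [
    [[0, 0, 0.006], [0, 0, 0], 255],
    [[0, 0, 0.006], [0, 0, 0], 255],
    [[0, 0, 0.002], [0, 0, 0], 255],
    [[0, 0, 0.001], [0, 0, 0], 255],
    [[0, 0, 0], [0, 0, 0], 255],
    [[0, 0, 0], [0, 0, 0], 255]
  ]
}}

```text
time_s: 18.15
tcp_pos: [0.557, 0.2619, 0.3562]
eef_rot: [180.0, -0.0, 0.0]
contact_force: [0.5, -0.1, -2.5]
gripper_width: 0.025
```

Call:
{"fn": "carry_out", "kwargs": {
  "plan": [
    [[0, 0, 0.001], [0, 0, 0], 255],
    [[0, 0, 0.0005], [0, 0, 0], 255],
    [[0, 0, 0], [0, 0, 0], 255]
  ]
}}

```text
time_s: 18.4
tcp_pos: [0.5571, 0.262, 0.3551]
eef_rot: [-180.0, -0.0, 0.0]
contact_force: [-1.0, 0.3, 0.1]
gripper_width: 0.0252
```

```bash
python3 - <<'E'
from h import *
s=r.capture("scene");t=r.capture("top");st=r.get_state();print(st["tcp_pos"],st["contact_force"])
b=cv2.resize(s[140:250,290:390,::-1],None,fx=4,fy=4,interpolation=cv2.INTER_CUBIC)
a=cv2.resize(t[135:245,130:230,::-1],None,fx=4,fy=4,interpolation=cv2.INTER_CUBIC)
cv2.imwrite("pics/g8.png",np.hstack([a,b]))
E
```

```text
[0.55705791 0.2619674  0.35512703] [-0.78131331 -0.12245924 -0.17334771]
```

View pics/g8.png

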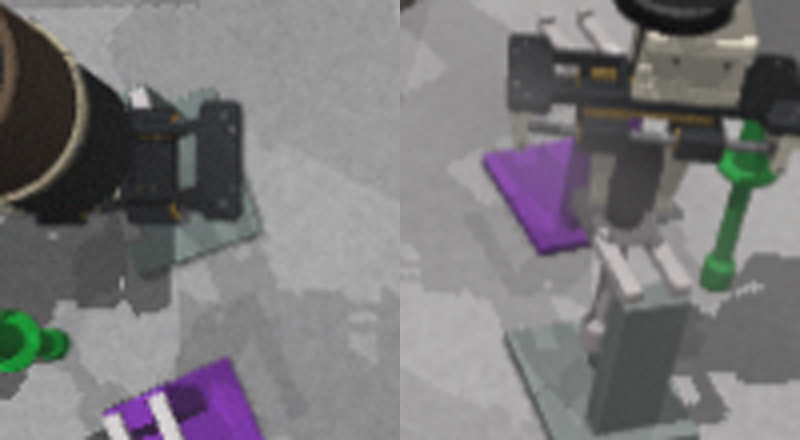

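The collar sits on the prongs (crop (630,235)) with its rod in the slot, and the weight has come off the wrist. I open the gripper.

Call:
{"fn": "carry_out", "kwargs": {
  "plan": [
    [[0, 0, 0], [0, 0, 0], 150],
    [[0, 0, 0], [0, 0, 0], 150],
    [[0, 0, 0], [0, 0, 0], 100],
    [[0, 0, 0], [0, 0, 0], 100],
    [[0, 0, 0], [0, 0, 0], 0],
    [[0, 0, 0], [0, 0, 0], 0],
    [[0, 0, 0], [0, 0, 0], 0],
    [[0, 0, 0], [0, 0, 0], 0],
    [[0, 0, 0], [0, 0, 0], 0],
    [[0, 0, 0], [0, 0, 0], 0],
    [[0, 0, 0], [0, 0, 0], 0],
    [[0, 0, 0], [0, 0, 0], 0]
  ]
}}

```text
time_s: 19.5
tcp_pos: [0.557, 0.2619, 0.3546]
eef_rot: [180.0, 0.0, -0.0]
contact_force: [-0.6, -0.3, 0.5]
gripper_width: 0.0873
```

Retreat straight up, then back toward the robot's left, clear of the view.

Call:
{"fn": "carry_out", "kwargs": {
  "plan": [
    [[0, 0, -0.025], [0, 0, 0], 0],
    [[0, 0, -0.03], [0, 0, 0], 0],
    [[0, 0, -0.03], [0, 0, 0], 0],
    [[-0.026, -0.03, 0], [0, 0, 0], 0],
    [[-0.026, -0.03, 0], [0, 0, 0], 0],
    [[-0.026, -0.03, 0], [0, 0, 0], 0],
    [[-0.026, -0.03, 0], [0, 0, 0], 0],
    [[-0.026, -0.03, 0], [0, 0, 0], 0],
    [[-0.026, -0.03, 0], [0, 0, 0], 0],
    [[0, 0, 0], [0, 0, 0], 0],
    [[0, 0, 0], [0, 0, 0], 0]
  ]
}}

```text
time_s: 20.42
tcp_pos: [0.3995, 0.4435, 0.4395]
eef_rot: [180.0, 0.0, 0.2]
contact_force: [1.1, -1.4, -0.0]
gripper_width: 0.0878
```

```bash
python3 - <<'E'
from h import *
s=r.capture("scene");t=r.capture("top");st=r.get_state();print(st["time_s"],st["tcp_pos"],st["contact_force"],st["qd"].round(2))
def crop(im,x,y,w,h,f): return cv2.resize(im[y:y+h,x:x+w,::-1],None,fx=f,fy=f,interpolation=cv2.INTER_CUBIC)
A=np.zeros((600,792,3),np.uint8);A[:396,:396]=crop(t,140,145,66,66,6);A[:,396:]=crop(s,310,165,66,100,6)
cv2.imwrite("pics/g9.png",A);cv2.imwrite("pics/tend.png",t[:,:,::-1])
t0=cv2.imread("pics/t.png")[:,:,::-1]
d=(np.abs(t.astype(int)-t0).max(2)>40).astype(np.uint8);n,l,q,c=cv2.connectedComponentsWithStats(d)
print([list(map(int,q[i])) for i in range(1,n) if q[i,4]>12])
E
```

```text
20.5167 [0.40095022 0.44182492 0.43960058] [ 0.27093772  0.45747816 -0.91541055] [-1.35 -0.08 -0.06 -0.05  0.06  0.03]
[[0, 211, 114, 106, 6658], [8, 298, 18, 28, 163], [0, 301, 9, 6, 21], [0, 303, 105, 81, 4702], [0, 311, 13, 6, 61], [211, 334, 14, 19, 150], [123, 354, 28, 30, 375], [113, 357, 11, 12, 33], [125, 374, 8, 8, 20], [131, 378, 11, 6, 28], [181, 378, 28, 6, 71]]
```

The viewer limit is reached, so I check the hang by numbers: grip and collar pixels now against the start.

```bash
python3 - <<'E'
from h import *
ims={"top":(cv2.imread("pics/t.png")[:,:,::-1],r.capture("top"),(140,145,66,66)),"scene":(cv2.imread("pics/s.png")[:,:,::-1],r.capture("scene"),(325,170,40,55))}
for n,(o,w,(x,y,a,b)) in ims.items():
    for nm,im in(("old",o),("new",w)):
        g=(im[y:y+b,x:x+a].max(2)<55).astype(np.uint8); k,l,q,c=cv2.connectedComponentsWithStats(g)
        print(n,nm,[(q[i].tolist(),(c[i]+[x,y]).round(1).tolist()) for i in range(1,k) if q[i,4]>15])
    d=np.abs(o[y:y+b,x:x+a].astype(int)-w[y:y+b,x:x+a]).max(2); print(" diff>25:",(d>25).sum(),"max",d.max())
E
```

```text
top old [([29, 18, 7, 8, 23], [171.7, 166.7]), ([18, 20, 8, 7, 36], [161.5, 168.3]), ([15, 28, 14, 12, 97], [161.5, 178.7])]
top new [([29, 18, 7, 8, 25], [171.7, 167.0]), ([18, 20, 8, 7, 38], [161.4, 168.4]), ([15, 28, 14, 12, 96], [161.3, 178.7])]
 diff>25: 14 max 45
scene old []
scene new []
 diff>25: 3 max 31
```

The grip's mask is within 0.2 px (under 1 mm) of its starting image, so the stirrer hangs upright and in place. Handing in.

```bash
python3 -c "
from plant import r
print(r.close_job(), r.get_state()['time_s'])"
```

```text
the job is handed in; nothing more can be done
the job is handed in; nothing more can be done
```

The whole job ran as asked and is handed in at about 20.6 s, but the close call gave no verdict. I took the black-gripped stirrer from the grey fork, entered the pan's bare middle and went to the handle side. From there I stirred two full clockwise rounds at about 46 mm radius with the foot roughly 6 mm above the floor, ending back at the handle side. I then tapped the foot on the rubber block (about 10 N), hung the stirrer back and retreated.

**Last checks**
- **Beads:** after stirring, all 8 were still in the pan, 59–79 mm from its centre. Each had moved at least 20 mm, whichever way old and new positions are matched.
- **Hang:** the weight came off the wrist before release, and the released grip sits within 0.2 px (under 1 mm) of where it started in the top view.
- **Surroundings:** comparing the top view with the start showed no shift at any of the listed bystanders. The only changes were around the arm and its shadows.
- **Not checked by eye:** the viewer limit of 12 pictures was reached, so the final hang was confirmed by numbers only. In the scene view, the dark-pixel mask found no grip in either picture, so that view gave only an image difference (3 px over the threshold).
- **Slight tilt:** while held, the stirrer leaned a little, about 3–4 mm at the foot. This stayed well inside the tolerances.

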